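# Hang the parts pans on the bench hook, nested

## Robot

A 6-joint arm with a two-finger parallel gripper is mounted at the origin on the work surface. World frame = base frame: x ahead of the robot, y to its left, z up, the work surface at z = 0. Lengths are in mm, angles in degrees, forces in N, time in s.
With the tool pointing down it reaches from about 300 to 850 mm from the base axis. Payload 4.2 kg.
Tool frame: the origin (TCP) lies midway between the tips of the shut fingers; the grasp point (between the pads) lies 19 mm behind it (env.grip_depth is the distance from the TCP to the grasp point, in mm); z points along the fingers, y is the line along which they close (so a half turn about z gives the same grasp; the last joint's range is limited). The gripper opens to 91 mm and grips with 3 to 60 N. Pads are 32 mm wide; open, the fingers measure 118 mm over their backs; the gripper's body (76 mm by 178 mm) begins 60 mm behind the grasp point.
Start: joints at [70.989, 18.312, 89.639, -0, 72.044, -1.146], TCP at [176.397, 547.291, 213.976] pointing down, gripper open.
Joint ranges: [-177.97, 177.97], [-48.28, 115.42], [12.27, 149.76], [-77.06, 257.06], [2.81, 150.46], [-146.56, 146.56]. Speed limits (degrees/s): [147.25, 147.25, 180, 180, 180, 180].

## Interface

Orientations are given as [roll, pitch, yaw] about the fixed x, y, z axes, in that order (R = Rz(yaw) Ry(pitch) Rx(roll)).
In Python, from workcell import env, eyes gives the robot as it stands.
- The arm moves only by the tool send_rows, never from a script. Its argument "motion" is a list of rows, each a list of 7 numbers: the shift along the world's x, y, z normalised to -1 to 1, where 1 is 0.5 m, then the turn, a rotation vector about the world's x, y, z normalised to -1 to 1, where 1 is 60 degrees, then the opening, from -1 (shut) to 1 (fully open). A call has 1 to 20 rows; each row is the pose to reach, as a shift and turn from the pose commanded when the call began; what a row does not reach only later rows make up. A row lasts 1/8 s, in which the tool goes at most 62.5 mm and 10.7 degrees, less where a joint would pass 70% of its speed; a pose out of reach is approached as far as the arm can. A call with a number of a shift or a turn outside -1 to 1 is refused whole. A call with a gripper value outside its range is refused whole. The fingers move at their own pace and stop on an object; "squeeze" is the grip in N (left out, the last holds). Time passes only in rows, so rows that repeat a pose let the fingers close. It gives the time, the measured TCP pose, the force, the opening and the grip force at its end, in the units of the state.
- env.state(): the state, without advancing time (a new reading comes with each control period).
- eyes.grab_frame(name): name is "scene" or "top" or "wrist"; returns a dict with "pixels" (400x640x3 uint8, red, green, blue), "depth" (400x640 float32, mm along the optical axis (not along the pixel's ray), 0 where there is no reading), "fx", "fy", "cx", "cy" (pixels), "R" (3x3) and "t" (3): a world point X has camera coordinates R X + t; the wrist camera has in their place "T_tool_cam" (4x4, takes a point from camera to tool coordinates, whose origin is the TCP and whose axes are the flange's). Camera axes: x right, y down, z forward; pixel columns grow to the right and rows downward; lengths in mm; the calibration is good to about 2 mm. A picture is of the moment at which its call begins: read the wrist's pose just before it.
- env.job_done(): hands the job in; it is judged then, once.
The state is a dict: "time_s": time; "qpos": joint angles; "qvel": joint speeds; "effort": joint torques, N m; "ee_pos": TCP position; "ee_rot": TCP orientation; "force": force on the tool from outside, world axes, zero at the start; "torque": the same for the moment, N m; "gripper_width": finger opening in mm; "gripper_force": force on a finger pad.
Only numpy, scipy, OpenCV 4.12 (cv2) and the standard library are available. Lean on these libraries where they do the work, as an engineer would, in place of code of your own. Each camera call takes 0.05 s, during which the arm holds its last target. There are 200 camera calls.

## Task

Take the three parts pans out of the wooden rack and hang them on the bench hook one after another, largest first, so that they nest: thread each eye over the rod, push it in past the sprung keeper until it is hard up against the stop or the pan before it, lower it gently until it hangs on the rod (do not drop it), and let go. The hook may be clamped a little higher or lower than usual, so feel for the rod; press or knock nothing against the hook harder than about 12 N, and leave the stake, the tray of clips and the hammer where they are. At the end all three hang still with the keeper sprung up in front of them.

Things in the scene. Friction and masses are not known exactly. Their poses are not given: they have to be found in the camera images.
- rack: Fixed pale wooden rack, 190 x 160 x 44 mm high, with three open-topped slots side by side along its x axis (slot centres at x = -58, 0, +58 mm; slots run along y, are 34 mm wide, floor 8 mm above the bench, walls to 44 mm). One pan stands in each slot, which one varies; lift it over the walls and draw it out along the slot. Origin: centre of its underside.
- pan_large: The large parts pan, about 300 g: sheet-steel tray 130 mm wide (y), 106 high (z), 30 deep (x -15 to +15), on edge, mouth to -x, with a wooden handle above it. Origin: centre of the hanging eye in the handle. x along the eye's axis to the pan's back, y across the handle, z up. Tray centre 84 mm below the origin, lower edge at z -137 mm.
- large_grip (a point): Where to grip the large pan, 36 mm above its eye centre: wooden handle 30 mm wide (y), 18 thick (x -9 to +9 of the pan), solid from pan z +18 to its top at +56. Same handle and eye on all pans: the eye is a hole through along x, 18 mm wide, from z -18 up to a roof-shaped (90 degree) peak at z +18 (roof at +9 at the sides).
- pan_medium: The medium parts pan, about 230 g: sheet-steel tray 104 mm wide (y), 78 high (z), 30 deep (x -15 to +15), on edge, mouth to -x, with a wooden handle above it. Origin: centre of the hanging eye in the handle. x along the eye's axis to the pan's back, y across the handle, z up. Tray centre 84 mm below the origin, lower edge at z -123 mm.
- medium_grip (a point): Where to grip the medium pan, 36 mm above its eye centre: wooden handle 30 mm wide (y), 18 thick (x -9 to +9 of the pan), solid from pan z +18 to +56; eye as on the large pan.
- pan_small: The small parts pan, about 170 g: sheet-steel tray 78 mm wide (y), 50 high (z), 30 deep (x -15 to +15), on edge, mouth to -x, with a wooden handle above it. Origin: centre of the hanging eye in the handle. x along the eye's axis to the pan's back, y across the handle, z up. Tray centre 84 mm below the origin, lower edge at z -109 mm.
- small_grip (a point): Where to grip the small pan, 36 mm above its eye centre: wooden handle 30 mm wide (y), 18 thick (x -9 to +9 of the pan), solid from pan z +18 to +56; eye as on the large pan.
- stand: Fixed hook stand: 24 mm steel post, 235 mm high, on a base plate. Origin: on the post's axis at bench level, z up. A horizontal rod, 8 mm thick, points from the post along the stand's -x (at y = 0) to a round tip at x = -142 mm. Its arm is clamped by hand: the rod's axis lies anywhere from 189 to 211 mm above the bench; not reported, to be felt. The rod is springy: 1 mm down for 6 N.
- stop (a point): Face of the rubber stop ring round the rod's root (22 mm wide, gives 1 mm for 2.5 N), x = -24 mm of the stand; given at a nominal height of 200 mm, the rod being up to 11 mm off. Pressed home, handle against handle, the eye centres lie at stand x = -33 (large), -51 (medium), -69 mm (small). A hanging pan's eye centre is 12 mm below the rod's axis.
- keeper_root (a point): Nominal place (rod at 200 mm) of the keeper's hinge: x = -116 mm of the stand, 2 mm above the rod's axis. The rod's nose ahead of it, x -142 to -118, is free for feeling. Pushing a handle folds the keeper easily (under 8 N) if the pan is carried 6 to 8 mm above where it would hang; it jams if the eye's roof rests on the rod.
- keeper (a joint): Sprung steel flap on top of the rod, 6 mm wide, 30 mm tall. Value in rad: 0 upright (shut), to 1.5 folded down towards the post, the only way it folds; springs up by itself (0.04 N m upright, 0.115 flat). Too tall for an eye to pass over it unfolded. It rises when the pan is wholly behind it; with three nested pans home it has 8 mm to spare.
- stake: Bystander: dark steel cone-shaped riveting stake, 90 mm across, 110 mm high, 1.6 kg. Origin: centre of its underside.
- tray: Bystander: dark wooden tray of metal clips, 130 x 170 x 35 mm high. Origin: centre of its underside.
- hammer: Bystander: small hammer lying flat on the bench, handle to its -x. Origin: centre of its underside.
There are look-alikes about, which are no part of the job. What is shaped like the pan_small but turquoise is not meant. Leave any green look-alike of the pan_large alone.

How it is judged:
By the outcome, as a careful person would: the job done as asked, in the order asked, and still so for the second after the job is handed in, with the robot touching nothing.
It also fails if it takes over 72 s, if anything falls off the work surface, if the arm or the gripper's body presses on something with over 40 N, if the wrist force passes 120 N, or if a joint passes its speed limit or range.

## Working session

There is one attempt and no reset: what is moved stays moved. The work goes in short steps, Python scripts to look and compute and a tool call to move; the robot and the scene stay as the last step left them, time stands still between calls to the robot, and variables do not carry over. Pictures are saved under pics/ and viewed, at most 10 in all, crops included, and the job is handed in when it is done.

Besides the shell and the picture viewer there is one more tool, called after "Emit:" in YAML: its name, and indented under it one key for each argument. send_rows: Moves the arm, as the interface text tells. Its arguments: {"type":"object","properties":{"motion":{"type":"array"},"squeeze":{"type":"number"}},"required":["motion"]}

```bash
mkdir -p pics; cat > h.py <<'E'
import numpy as np, cv2
from workcell import env, eyes
def grab(n, save=None):
    s=env.state(); f=eyes.grab_frame(n)
    if save: cv2.imwrite('pics/'+save, f['pixels'][:,:,::-1])
    v,u=np.mgrid[0:400,0:640]; d=f['depth'].astype(float)
    P=np.stack([(u-f['cx'])/f['fx']*d,(v-f['cy'])/f['fy']*d,d],-1)
    if 'R' in f: W=(P-np.array(f['t']))@np.array(f['R'])
    else:
        from scipy.spatial.transform import Rotation as Ro
        T=np.array(f['T_tool_cam']); R=Ro.from_euler('xyz',s['ee_rot'],degrees=True).as_matrix()
        W=(P@T[:3,:3].T+T[:3,3])@R.T+np.array(s['ee_pos'])
    W[d==0]=np.nan
    return f['pixels'],W,f
E
python3 - <<'E'
from h import *
print(env.state(), env.grip_depth)
a,W1,f=grab('scene','s0.png'); b,W2,f2=grab('top','t0.png')
np.savez('f0.npz',s=W1,t=W2,sp=a,tp=b)
print(f['R'],f['t'],f2['t'])
E
```

```text
{'time_s': 0.0, 'qpos': array([ 7.09890707e+01,  1.83511021e+01,  8.97061164e+01, -6.78056851e-04,
        7.20432183e+01, -1.14450292e+00]), 'qvel': array([ 0.08074036, -0.06517919, -0.11713158,  0.14626362, -0.08646713,
        0.04751617]), 'effort': array([-2.04938013e-03, -4.12467742e+01, -2.31966573e+01,  7.28021446e-02,
        4.57935117e-02, -1.47830319e-04]), 'ee_pos': array([176.23552832, 546.79986075, 213.12764324]), 'ee_rot': array([-1.79899570e+02, -1.36159154e-03,  1.62133782e+02]), 'force': array([ 0.68767207, -0.99211626, -0.79234983]), 'torque': array([-0.00103274,  0.01946747, -0.03409718]), 'gripper_force': 0.0, 'gripper_width': 91.44244925262812} 18.8
[[ 0.80032498  0.59951009  0.00822045]
 [ 0.40726605 -0.53352159 -0.74127531]
 [-0.44001624  0.59660905 -0.67115076]] [-385.59808106  -64.48417873 1499.50472012] [  30.19687614  511.76512266 1330.02945942]
```

View pics/s0.png

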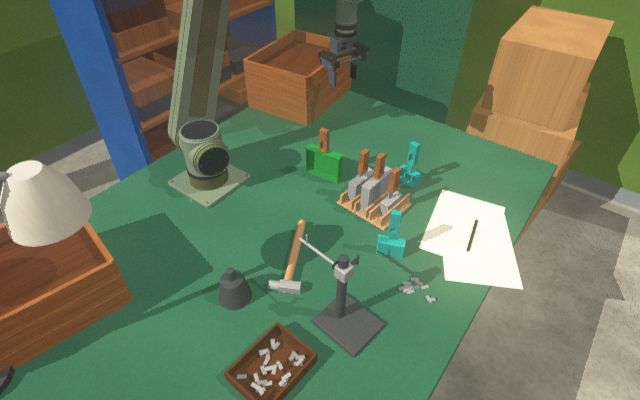

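View pics/t0.png

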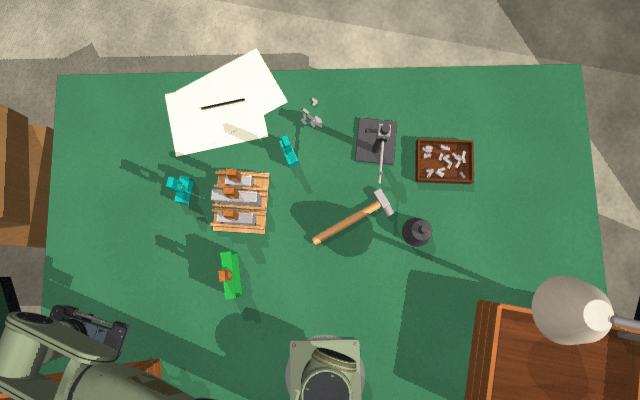

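The scene view shows the rack with three grey pans at about (375,195) and the stand at (345,300). The top view shows the rack at (240,200) and the stand's post at (385,130), with its rod tip at (380,182). Green and turquoise look-alikes stand beside the rack.

```bash
python3 - <<'E'
from h import *
d=np.load('f0.npz'); S,T,sp,tp=d['s'],d['t'],d['sp'],d['tp']
def show(n,m,W):
    p=W[m]; print(n,len(p),'med',np.nanmedian(p,0).round(1),'lo',np.nanpercentile(p,2,axis=0).round(1),'hi',np.nanpercentile(p,98,axis=0).round(1))
v,u=np.mgrid[0:400,0:640]
# rack region in top
reg=(u>205)&(u<275)&(v>162)&(v<240)
z=T[...,2]
show('racktop',reg&(abs(z-44)<5),T)
p=T[reg&(abs(z-44)<6)][:,:2].astype(np.float32); r=cv2.minAreaRect(p); print('rack rect',r)
hsv=cv2.cvtColor(tp,cv2.COLOR_RGB2HSV)
for z0,z1 in ((60,100),(100,125),(125,150),(150,175),(175,200),(200,225)): show((z0,z1),reg&(z>z0)&(z<=z1),T)
# handles: connected comps of z>top clusters
m=(reg&(z>110)).astype(np.uint8); n,l,st,c=cv2.connectedComponentsWithStats(m)
for i in range(1,n):
    if st[i,4]>8:
        q=T[(l==i)]; show(('comp',c[i].round()),l==i,T)
# grey pan tops
grey=(hsv[...,1]<60)
m=(reg&grey&(z>50)).astype(np.uint8); n,l,st,c=cv2.connectedComponentsWithStats(m)
for i in range(1,n):
    if st[i,4]>8:
        q=T[l==i]; show(('grey',c[i].round()),l==i,T); print(cv2.minAreaRect(q[:,:2].astype(np.float32)))
# stand
reg2=(u>350)&(u<400)&(v>110)&(v<192)
show('plate',reg2&(z>2)&(z<25),T); p=T[reg2&(z>3)&(z<25)][:,:2].astype(np.float32); print(cv2.minAreaRect(p))
m=reg2&(z>150); q=T[m]; print(np.c_[u[m],v[m],q.round()][np.argsort(q[:,0])][:60:2])
show('post',reg2&(z>215),T)
zs=S[...,2]; m=(u>290)&(u<370)&(v>225)&(v<330)&(zs>150)
q=S[m]; o=np.argsort(q[:,0]); print(len(q)); print(np.c_[u[m],v[m],q.round()][o][::8])
E
```

```text
racktop 617 med [498.5 234.3  44. ] lo [434.2 168.2  39.4] hi [602.5 325.7  48.5]
rack rect ((519.0110473632812, 246.92584228515625), (159.6411590576172, 166.38035583496094), 85.25736236572266)
(60, 100) 368 med [463.1 235.8  85.7] lo [445.4 184.3  60.3] hi [582.9 311.6  96. ]
(100, 125) 425 med [517.  235.1 114.5] lo [453.4 185.8 102.6] hi [572.2 311.6 123.5]
(125, 150) 64 med [515.9 237.9 137. ] lo [451.5 232.6 126.2] hi [577.7 264.5 149.6]
(150, 175) 107 med [568.1 242.2 168.6] lo [451.8 233.  154.2] hi [584.3 263.4 174.5]
(175, 200) 146 med [468.4 248.5 187.1] lo [452.4 234.3 175.1] hi [580.1 267.1 199.8]
(200, 225) 51 med [519.5 251.  202.1] lo [511.8 235.1 200.1] hi [528.4 262.1 207.5]
('comp', array([233., 174.])) 121 med [572.4 243.7 168.7] lo [566.1 232.4 116.8] hi [584.2 261.5 177.8]
('comp', array([233., 195.])) 499 med [516.7 241.1 116.1] lo [502.8 186.5 110.8] hi [535.7 311.4 203.6]
('comp', array([230., 214.])) 133 med [457.9 248.2 184.9] lo [451.1 237.4 112.4] hi [468.6 267.3 191.1]
('grey', array([240., 181.])) 183 med [571.3 235.4  58.6] lo [559.7 208.9  51.6] hi [58
[... 3906 characters left out ...]
 222.]
 [ 357.  260.  685. -133.  195.]
 [ 342.  276.  685. -194.  199.]
 [ 342.  281.  685. -193.  181.]
 [ 357.  261.  686. -134.  193.]
 [ 349.  267.  687. -169.  207.]
 [ 343.  278.  687. -193.  192.]
 [ 343.  283.  688. -193.  174.]
 [ 348.  269.  689. -177.  210.]
 [ 346.  273.  690. -185.  204.]
 [ 348.  270.  690. -179.  209.]
 [ 350.  269.  691. -172.  206.]
 [ 347.  272.  692. -185.  209.]
 [ 348.  275.  692. -180.  193.]
 [ 347.  278.  692. -184.  186.]
 [ 346.  278.  692. -189.  192.]
 [ 349.  277.  693. -176.  183.]
 [ 350.  272.  693. -174.  199.]
 [ 352.  269.  694. -167.  204.]
 [ 352.  271.  694. -167.  197.]
 [ 352.  272.  695. -168.  194.]
 [ 353.  272.  696. -165.  192.]]
```

```bash
python3 - <<'E'
import cv2
a=cv2.imread('pics/s0.png')[135:345,280:440]; cv2.imwrite('pics/s0c.png',cv2.resize(a,None,fx=2.8,fy=2.8,interpolation=cv2.INTER_CUBIC))
E
```

```text
(no output)
```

View pics/s0c.png

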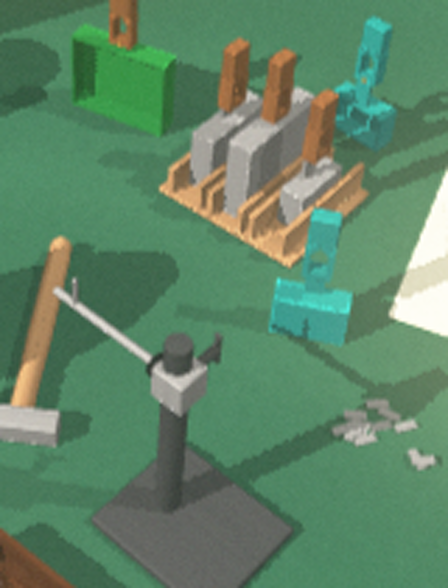

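The crop shows medium, large and small pans at (235,70), (280,85) and (320,125), running from low to high x. The rod tip is at (58,292) with the keeper upright at (74,288). Next I check which way the mouths face and fit the stand axis.

```bash
python3 - <<'E'
from h import *
d=np.load('f0.npz'); S,T,sp,tp=d['s'],d['t'],d['sp'],d['tp']
v,u=np.mgrid[0:400,0:640]
z=T[...,2]; reg=(u>205)&(u<275)&(v>162)&(v<240)
for n,x,top in (('large',519,201),('medium',461,187),('small',576,173)):
    m=reg&(abs(T[...,0]-x)<22)&(abs(z-top)<7); q=T[m]; print(n,len(q),q.mean(0).round(1),cv2.minAreaRect(q[:,:2].astype(np.float32)))
    # scene: front faces
    q=S[(abs(S[...,0]-x)<24)&(abs(S[...,1]-249)<70)&(S[...,2]>48)&(S[...,2]<{'large':105,'medium':80,'small':52}[n]+6)]
    # along pan x axis
    e=np.array([np.cos(np.radians(-4.5)),np.sin(np.radians(-4.5))]); r=(q[:,:2]-[x,249])
    print('px hist',np.histogram(r@e,np.arange(-24,26,4)), 'py',np.percentile(r@[-e[1],e[0]],[5,95]).round())
# rod fit
for W,nm,(a,b,c,dd) in ((T,'top',(350,400,110,192)),(S,'scene',(290,370,225,330))):
    m=(u>a)&(u<b)&(v>c)&(v<dd)&(W[...,2]>180)&(W[...,2]<212)&(W[...,0]<640)&(W[...,0]>500)&(abs(W[...,1]+162)<14); q=W[m]
    p=np.polyfit(q[:,0],q[:,1],1); print(nm,len(q),'y at 532,602,675',np.polyval(p,[532,602,675]).round(1),'yaw',np.degrees(np.arctan(p[0])).round(2),'zmed',np.median(q[:,2]),'xmin',q[:,0].min())
    q=W[(W[...,2]>229)&(W[...,2]<241)&(abs(W[...,0]-675)<25)&(abs(W[...,1]+172)<25)]; print('post top',len(q),q.mean(0).round(1),q.min(0).round(1),q.max(0).round(1))
    q=W[(abs(W[...,0]-690)<110)&(abs(W[...,1]+165)<100)&(W[...,2]>5)&(W[...,2]<16)]; print('plate',cv2.minAreaRect(q[:,:2].astype(np.float32)))
q=T[(abs(T[...,0]-640)<50)&(abs(T[...,1]-110)<40)&(z>40)]; print('turq',q.min(0),q.max(0))
E
```

```text
large 73 [519.4 249.1 201.2] ((519.593505859375, 249.22030639648438), (30.163707733154297, 17.535655975341797), 81.65059661865234)
px hist (array([  0,   0,   6,  20,  16,  17,  10,  20,  16, 126, 170,   1]), array([-24, -20, -16, -12,  -8,  -4,   0,   4,   8,  12,  16,  20,  24])) py [-68.  37.]
medium 78 [460.4 251.9 187. ] ((460.5741271972656, 252.80035400390625), (30.365161895751953, 16.73274803161621), 88.22895050048828)
px hist (array([ 0,  2, 15, 13, 10, 24, 28, 21, 24, 67, 38,  0]), array([-24, -20, -16, -12,  -8,  -4,   0,   4,   8,  12,  16,  20,  24])) py [-53.  36.]
small 68 [576.  246.7 173. ] ((575.75732421875, 247.02931213378906), (18.374914169311523, 28.837453842163086), 0.3770885467529297)
px hist (array([ 0,  0,  5,  9, 12, 13, 15, 13, 20, 24, 14,  0]), array([-24, -20, -16, -12,  -8,  -4,   0,   4,   8,  12,  16,  20,  24])) py [-42.  31.]
top 117 y at 532,602,675 [-153.9 -162.7 -171.8] yaw -7.13 zmed 193.54818059497836 xmin 532.5190775846171
post top 66 [ 671.1 -170.8  235.4] [ 659.6 -181.3  229.2] [ 683.2 -160.3  239.4]
plate ((690.08154296875, -166.07467651367188), (218.63705444335938, 196.76080322265625), 0.6810041069984436)
scene 140 y at 532,602,675 [-158.6 -167.1 -175.9] yaw -6.93 zmed 193.00566780751416 xmin 535.0291112291294
post top 80 [ 674.7 -175.6  234.1] [ 662.7 -187.6  229.1] [ 685.1 -161.9  238.2]
plate ((701.5501098632812, -179.40673828125), (138.43553161621094, 156.60531616210938), 74.81036376953125)
turq [623.11448634  70.32011734  40.06218362] [689.63897914 121.19086227 170.73324948]
```

Emit:
send_rows:
  motion:
    - [0.1,-0.1,0.14,0,0,0.08,-0.2]
    - [0.2,-0.2,0.14,0,0,0.16,-0.2]
    - [0.4,-0.4,0.14,0,0,0.22,-0.2]
    - [0.6,-0.596,0.14,0,0,0.22,-0.2]
    - [0.6,-0.596,0.14,0,0,0.22,-0.2]
    - [0.6,-0.596,0.14,0,0,0.22,-0.2]
    - [0.6,-0.596,0.14,0,0,0.22,-0.2]
    - [0.6,-0.596,0.14,0,0,0.22,-0.2]
    - [0.6,-0.596,0.14,0,0,0.22,-0.2]
    - [0.6,-0.596,0.14,0,0,0.22,-0.2]

```text
time_s: 1.35
ee_pos: [475.4, 250.3, 283.9]
ee_rot: [180.0, -0.0, 175.4]
force: [0.3, 0.8, 1.0]
gripper_width: 36.3
gripper_force: 0.0
```

```bash
python3 - <<'E'
from h import *
px,W,f=grab('wrist','w1.png'); z=W[...,2]
print(np.array(f['T_tool_cam']).round(2), env.state()['ee_pos'])
for n,x,y,top in (('large',519,249,201),('medium',461,251,187),('small',576,247,173)):
    m=(np.hypot(W[...,0]-x,W[...,1]-y)<25)&(abs(z-top)<4); q=W[m]
    if len(q)>20: print(n,len(q),q.mean(0).round(1),q.min(0).round(1),q.max(0).round(1),cv2.minAreaRect(q[:,:2].astype(np.float32)))
E
```

```text
[[  -0.     -0.97   -0.23   66.02]
 [   1.     -0.     -0.      0.26]
 [   0.     -0.23    0.97 -170.75]
 [   0.      0.      0.      1.  ]] [475.34879233 250.40100955 283.9052567 ]
large 91 [511.7 250.5 198.9] [510.  235.9 197.1] [514.3 264.4 200.9] ((511.8550720214844, 250.2880859375), (28.60260772705078, 2.404745578765869), 84.97917938232422)
medium 727 [460.5 252.8 186.5] [451.5 237.7 183.2] [470.4 268.2 189.4] ((460.7824401855469, 253.05984497070312), (29.582258224487305, 17.33036231994629), 85.23603820800781)
small 523 [575.2 248.2 172.4] [566.  233.4 169. ] [585.5 263.3 174.4] ((576.0429077148438, 248.45513916015625), (29.110898971557617, 18.00995445251465), 84.95691680908203)
```

View pics/w1.png

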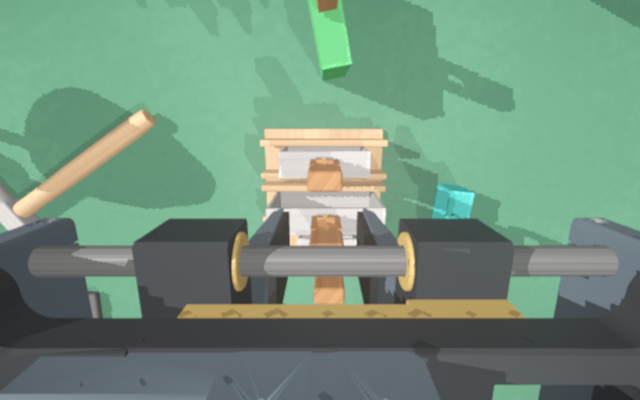

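Wrist view: medium handle at (325,175), large handle at (325,240) partly behind the fingers. Its positions agree with the top camera to about 1 mm. The cameras differ by 4 mm on the rod, so I look at it once from close by.

Emit:
send_rows:
  motion:
    - [0.03,-0.12,0.02,0,0,0,0.1]
    - [0.07,-0.24,0.02,0,0,0,0.1]
    - [0.1,-0.36,0.02,0,0,0,0.1]
    - [0.13,-0.48,0.02,0,0,0,0.1]
    - [0.17,-0.6,0.02,0,0,0,0.1]
    - [0.2,-0.72,0.02,0,0,0,0.1]
    - [0.23,-0.824,0.02,0,0,0,0.1]
    - [0.23,-0.824,0.02,0,0,0,0.1]
    - [0.23,-0.824,0.02,0,0,0,0.1]
    - [0.23,-0.824,0.02,0,0,0,0.1]

```text
time_s: 2.65
ee_pos: [591.3, -160.8, 294.3]
ee_rot: [180.0, 0.0, 175.5]
force: [0.5, 0.2, 0.5]
gripper_width: 50.0
gripper_force: 0.0
```

```bash
python3 - <<'E'
from h import *
px,W,f=grab('wrist','w2.png'); z=W[...,2]
print(env.state()['ee_pos'])
m=(z>175)&(z<212)&(W[...,0]>515)&(W[...,0]<600)&(abs(W[...,1]+160)<20); q=W[m]
p=np.polyfit(q[:,0],q[:,1],1); print(len(q),np.polyval(p,[532,560,602]),np.degrees(np.arctan(p[0])),'z',np.percentile(q[:,2],[5,50,95]),'x',q[:,0].min(),q[:,0].max())
for a in range(525,600,10):
    k=q[(q[:,0]>=a)&(q[:,0]<a+10)]
    if len(k): print(a,len(k),k[:,1].min().round(1),k[:,1].max().round(1),np.percentile(k[:,2],[50,90]).round(1))
E
```

```text
[ 591.28258294 -160.88651149  294.37865197]
708 [-154.66535275 -158.06826901 -163.1726434 ] -6.929329608603327 z [190.76232912 193.12950886 194.93071118] x 532.4338918442913 599.8011883316395
525 27 -158.4 -151.7 [192.6 193.8]
535 115 -160.0 -151.8 [193.4 194.6]
545 120 -160.8 -152.6 [193.2 194.4]
555 71 -162.5 -154.2 [193.3 205.7]
565 112 -163.3 -154.9 [193.1 194.4]
575 105 -164.1 -156.5 [193.  194.3]
585 109 -165.8 -157.3 [193.  194.4]
595 49 -166.3 -159.0 [193.1 194.2]
```

View pics/w2.png

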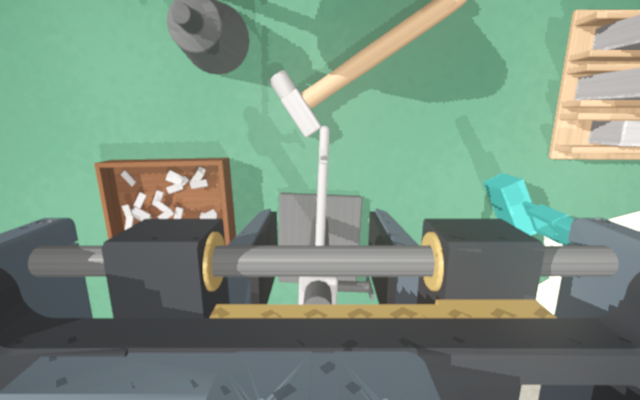

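The rod is at (322,130) to (320,250) in the wrist view. Its axis height is about 190 mm, the tip is at (532.3,-154.7) and the yaw is -7.0°. Back to the large pan.

Emit:
send_rows:
  motion:
    - [-0.02,0.12,0,0,0,0,0.1]
    - [-0.045,0.24,0,0,0,0,0.1]
    - [-0.07,0.36,-0.02,0,0,0,0.1]
    - [-0.095,0.48,-0.04,0,0,0,0.1]
    - [-0.12,0.6,-0.06,0,0,0,0.1]
    - [-0.14,0.72,-0.1,0,0,0,0.1]
    - [-0.158,0.826,-0.12,0,0,0,0.1]
    - [-0.158,0.826,-0.12,0,0,0,0.1]
    - [-0.158,0.826,-0.12,0,0,0,0.1]
    - [-0.158,0.826,-0.12,0,0,0,0.1]

```text
time_s: 3.95
ee_pos: [512.6, 249.4, 234.6]
ee_rot: [180.0, 0.1, 175.3]
force: [-0.6, 0.6, -0.7]
gripper_width: 50.4
gripper_force: 0.0
```

Emit:
send_rows:
  motion:
    - [-0.001,0.003,-0.07,0,0,0,0.1]
    - [-0.001,0.003,-0.13,0,0,0,0.1]
    - [-0.001,0.003,-0.145,0,0,0,0.1]
    - [-0.001,0.003,-0.145,0,0,0,0.1]
    - [-0.001,0.003,-0.145,0,0,0,-1]
    - [-0.001,0.003,-0.145,0,0,0,-1]
    - [-0.001,0.003,-0.145,0,0,0,-1]
    - [-0.001,0.003,-0.145,0,0,0,-1]
    - [-0.001,0.003,-0.145,0,0,0,-1]
  squeeze: 50

```text
time_s: 5.08
ee_pos: [512.3, 251.7, 162.2]
ee_rot: [180.0, 0.1, 175.3]
force: [0.7, -2.1, 4.5]
gripper_width: 29.9
gripper_force: 49.9
```

Emit:
send_rows:
  motion:
    - [0,0,0.05,0,0,0,-1]
    - [0,0,0.12,0,0,0,-1]
    - [0,-0.02,0.14,0,0,0,-1]
    - [-0.01,-0.1,0.14,0,0,-0.01,-1]
    - [-0.015,-0.21,0.14,0,0,-0.02,-1]
    - [-0.02,-0.33,0.14,0,0,-0.038,-1]
    - [-0.025,-0.45,0.14,0,0,-0.038,-1]
    - [-0.03,-0.57,0.14,0,0,-0.038,-1]
    - [-0.032,-0.68,0.13,0,0,-0.038,-1]
    - [-0.032,-0.76,0.11,0,0,-0.038,-1]
    - [-0.032,-0.804,0.09,0,0,-0.038,-1]
    - [-0.032,-0.804,0.08,0,0,-0.038,-1]
    - [-0.032,-0.804,0.08,0,0,-0.038,-1]
    - [-0.032,-0.804,0.08,0,0,-0.038,-1]
    - [-0.032,-0.804,0.08,0,0,-0.038,-1]

```text
time_s: 6.95
ee_pos: [496.1, -149.5, 201.8]
ee_rot: [180.0, 0.0, 173.1]
force: [0.7, 0.6, -1.9]
gripper_width: 29.6
gripper_force: 49.9
```

```bash
python3 - <<'E'
from h import *
px,W,f=grab('wrist','w3.png'); s=env.state(); print(s['ee_pos'],s['ee_rot'],s['force'],s['torque'])
z=W[...,2]
px2,S,_=grab('scene'); 
cv2.imwrite('pics/mix3.png',np.vstack([cv2.resize(px,(480,300)),cv2.resize(px2[190:310,240:430],(480,300),interpolation=cv2.INTER_CUBIC)])[:,:,::-1])
E
```

```text
[ 496.13382641 -149.60131796  201.85498514] [1.79999286e+02 4.30417713e-02 1.73119773e+02] [ 3.95927419e-04 -4.79115956e-01 -2.68967895e+00] [ 0.03454442  0.04670285 -0.00161741]
```

View pics/mix3.png

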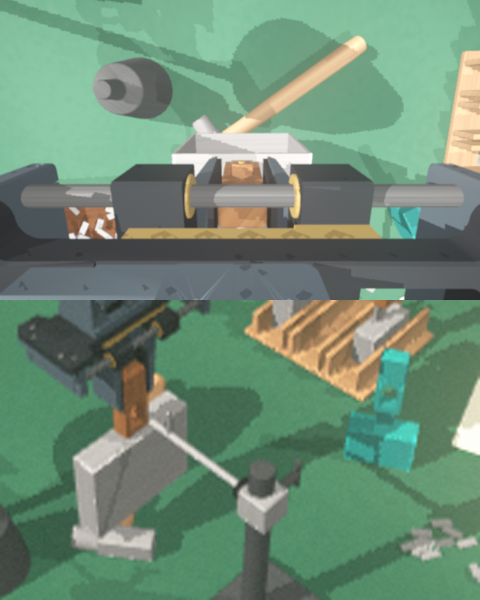

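The top half (wrist) shows the large pan held with its mouth towards -x. The bottom half (scene) shows it plumb in front of the rod tip. Now threading onto the nose.

Emit:
send_rows:
  motion:
    - [0.015,-0.003,0,0,0,0,-1]
    - [0.035,-0.006,0,0,0,0,-1]
    - [0.055,-0.009,0,0,0,0,-1]
    - [0.075,-0.011,0,0,0,0,-1]
    - [0.083,-0.012,0,0,0,0,-1]
    - [0.083,-0.012,0,0,0,0,-1]
    - [0.083,-0.012,0,0,0,0,-1]
    - [0.083,-0.012,-0.004,0,0,0,-1]
    - [0.083,-0.012,-0.004,0,0,0,-1]

```text
time_s: 8.18
ee_pos: [537.1, -156.1, 199.3]
ee_rot: [180.0, -0.0, 173.1]
force: [0.2, 0.1, -2.4]
gripper_width: 30.1
gripper_force: 49.9
```

Emit:
send_rows:
  motion:
    - [0,0,-0.003,0,0,0,-1]
    - [0,0,-0.006,0,0,0,-1]
    - [0,0,-0.006,0,0,0,-1]

```text
time_s: 8.55
ee_pos: [537.3, -156.2, 196.3]
ee_rot: [180.0, -0.0, 173.1]
force: [0.3, -0.2, -2.7]
gripper_width: 29.9
gripper_force: 49.9
```

Emit:
send_rows:
  motion:
    - [0,0,-0.002,0,0,0,-1]
    - [0,0,-0.002,0,0,0,-1]

```text
time_s: 8.8
ee_pos: [537.5, -156.2, 195.6]
ee_rot: [180.0, 0.0, 173.1]
force: [-0.2, 0.1, -1.7]
gripper_width: 29.8
gripper_force: 49.9
```

Emit:
send_rows:
  motion:
    - [0,0,-0.002,0,0,0,-1]
    - [0,0,-0.002,0,0,0,-1]

```text
time_s: 9.05
ee_pos: [537.5, -156.1, 194.9]
ee_rot: [180.0, 0.0, 173.1]
force: [-0.4, 0.6, 0.0]
gripper_width: 29.3
gripper_force: 49.9
```

Emit:
send_rows:
  motion:
    - [0,0.001,0.008,0,0,0,-1]
    - [0,0.001,0.015,0,0,0,-1]
    - [0.01,0,0.015,0,0,0,-1]
    - [0.02,-0.001,0.015,0,0,0,-1]
    - [0.03,-0.002,0.015,0,0,0,-1]
    - [0.04,-0.0035,0.015,0,0,0,-1]
    - [0.05,-0.005,0.015,0,0,0,-1]
    - [0.06,-0.006,0.015,0,0,0,-1]

```text
time_s: 10.05
ee_pos: [566.0, -158.7, 201.5]
ee_rot: [179.9, -0.3, 173.1]
force: [-3.2, 0.7, 0.2]
gripper_width: 29.7
gripper_force: 49.9
```

Emit:
send_rows:
  motion:
    - [0.012,-0.0015,0.001,0,0,0,-1]
    - [0.024,-0.003,0.001,0,0,0,-1]
    - [0.036,-0.0045,0.001,0,0,0,-1]
    - [0.048,-0.006,0.001,0,0,0,-1]
    - [0.06,-0.0074,0.001,0,0,0,-1]
    - [0.072,-0.009,0.001,0,0,0,-1]
    - [0.084,-0.0104,0.001,0,0,0,-1]
    - [0.096,-0.012,0.001,0,0,0,-1]
    - [0.106,-0.013,0.001,0,0,0,-1]
    - [0.114,-0.014,0.001,0,0,0,-1]
    - [0.114,-0.014,0.001,0,0,0,-1]

```text
time_s: 11.42
ee_pos: [624.6, -166.2, 202.4]
ee_rot: [180.0, 0.0, 173.1]
force: [-0.7, 0.2, -3.2]
gripper_width: 29.8
gripper_force: 49.9
```

Emit:
send_rows:
  motion:
    - [0.006,-0.0007,0,0,0,0,-1]
    - [0.012,-0.0015,0,0,0,0,-1]
    - [0.015,-0.002,0,0,0,0,-1]
    - [0.015,-0.002,0,0,0,0,-1]

```text
time_s: 11.92
ee_pos: [632.0, -167.2, 202.4]
ee_rot: [180.0, -0.0, 173.1]
force: [0.1, -0.5, -3.7]
gripper_width: 29.7
gripper_force: 49.9
```

Emit:
send_rows:
  motion:
    - [0.002,0,0,0,0,0,-1]
    - [0.004,-0.0005,0,0,0,0,-1]
    - [0.004,-0.0005,0,0,0,0,-1]

```text
time_s: 12.3
ee_pos: [633.3, -167.4, 202.3]
ee_rot: [180.0, -0.1, 173.1]
force: [-2.6, 0.1, -1.8]
gripper_width: 29.8
gripper_force: 49.9
```

Emit:
send_rows:
  motion:
    - [0.001,0,0,0,0,0,-1]
    - [0.001,0,-0.003,0,0,0,-1]
    - [0.001,0,-0.006,0,0,0,-1]
    - [0.001,0,-0.009,0,0,0,-1]
    - [0.001,0,-0.012,0,0,0,-1]
    - [0.001,0,-0.012,0,0,0,-1]

```text
time_s: 13.05
ee_pos: [634.2, -167.5, 196.3]
ee_rot: [180.0, -0.0, 173.1]
force: [-5.4, 0.2, 0.4]
gripper_width: 30.1
gripper_force: 49.9
```

Emit:
send_rows:
  motion:
    - [0,0,-0.001,0,0,0,-1]
    - [0,0,-0.002,0,0,0,-1]
    - [0,0,-0.002,0,0,0,-1]

```text
time_s: 13.42
ee_pos: [634.3, -167.4, 195.5]
ee_rot: [180.0, -0.0, 173.1]
force: [-5.2, 0.1, -0.5]
gripper_width: 29.6
gripper_force: 49.9
```

Emit:
send_rows:
  motion:
    - [-0.001,0,-0.001,0,0,0,-1]
    - [-0.002,0,-0.002,0,0,0,-1]
    - [-0.002,0,-0.002,0,0,0,-1]

```text
time_s: 13.8
ee_pos: [633.8, -167.4, 194.8]
ee_rot: [180.0, 0.1, 173.1]
force: [-3.1, 0.6, 1.4]
gripper_width: 29.7
gripper_force: 49.9
```

Emit:
send_rows:
  motion:
    - [0,0,0,0,0,0,0.1]
    - [0,0,0,0,0,0,0.1]
    - [0,0,0,0,0,0,0.1]
    - [0,0,0.03,0,0,0,0.1]
    - [0,0,0.1,0,0,0,0.1]

```text
time_s: 14.42
ee_pos: [632.9, -167.3, 244.3]
ee_rot: [180.0, -0.2, 173.1]
force: [0.1, -0.4, -0.4]
gripper_width: 50.3
gripper_force: 0.0
```

```bash
python3 - <<'E'
from h import *
print(env.state()['gripper_width'],env.state()['force'])
px,S,_=grab('scene')
cv2.imwrite('pics/s4.png',cv2.resize(px[170:330,260:420],(600,600),interpolation=cv2.INTER_CUBIC)[:,:,::-1])
E
```

```text
50.278982670548835 [ 0.12986086 -0.41998504 -0.38631818]
```

View pics/s4.png

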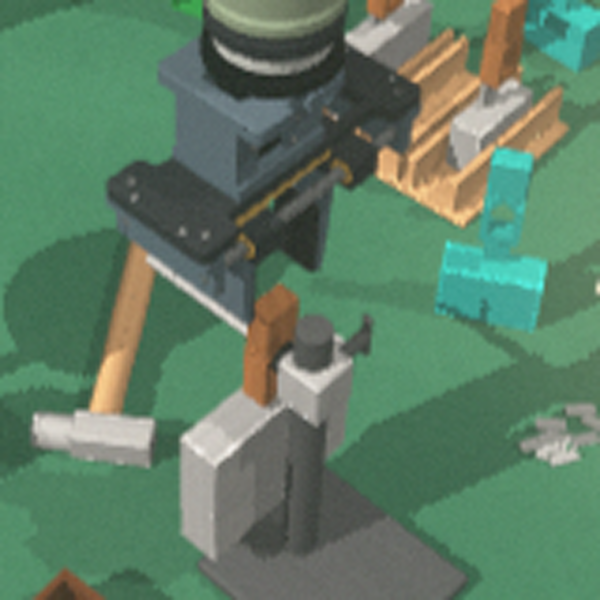

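The large pan hangs upright at (270,400), hard against the stop. Next, the medium pan.

Emit:
send_rows:
  motion:
    - [-0.005,0.02,0.06,0,0,0,0.1]
    - [-0.05,0.12,0.06,0,0,0.01,0.1]
    - [-0.1,0.23,0.06,0,0,0.02,0.1]
    - [-0.15,0.34,0.05,0,0,0.036,0.1]
    - [-0.2,0.45,0.03,0,0,0.036,0.1]
    - [-0.25,0.56,0.01,0,0,0.036,0.1]
    - [-0.3,0.67,0,0,0,0.036,0.1]
    - [-0.34,0.78,-0.03,0,0,0.036,0.1]
    - [-0.358,0.841,-0.06,0,0,0.036,0.1]
    - [-0.358,0.841,-0.06,0,0,0.036,0.1]
    - [-0.358,0.841,-0.06,0,0,0.036,0.1]
    - [-0.358,0.841,-0.06,0,0,0.036,0.1]

```text
time_s: 15.98
ee_pos: [455.3, 252.2, 215.4]
ee_rot: [180.0, 0.1, 175.1]
force: [0.8, -0.2, -0.1]
gripper_width: 50.0
gripper_force: 0.0
```

Emit:
send_rows:
  motion:
    - [-0.003,0.003,-0.07,0,0,0,0.1]
    - [-0.003,0.003,-0.12,0,0,0,0.1]
    - [-0.003,0.003,-0.134,0,0,0,0.1]
    - [-0.003,0.003,-0.134,0,0,0,0.1]
    - [-0.003,0.003,-0.134,0,0,0,-1]
    - [-0.003,0.003,-0.134,0,0,0,-1]
    - [-0.003,0.003,-0.134,0,0,0,-1]
    - [-0.003,0.003,-0.134,0,0,0,-1]
  squeeze: 50

```text
time_s: 16.98
ee_pos: [453.2, 254.6, 148.2]
ee_rot: [180.0, 0.1, 175.2]
force: [-0.4, -2.5, 3.6]
gripper_width: 29.7
gripper_force: 49.9
```

Emit:
send_rows:
  motion:
    - [0,0,0.05,0,0,0,-1]
    - [0,0,0.12,0,0,0,-1]
    - [0,-0.02,0.14,0,0,0,-1]
    - [0.01,-0.1,0.14,0,0,-0.01,-1]
    - [0.02,-0.21,0.14,0,0,-0.02,-1]
    - [0.03,-0.33,0.14,0,0,-0.037,-1]
    - [0.045,-0.45,0.14,0,0,-0.037,-1]
    - [0.06,-0.57,0.14,0,0,-0.037,-1]
    - [0.075,-0.68,0.13,0,0,-0.037,-1]
    - [0.086,-0.77,0.115,0,0,-0.037,-1]
    - [0.086,-0.812,0.108,0,0,-0.037,-1]
    - [0.086,-0.812,0.108,0,0,-0.037,-1]
    - [0.086,-0.812,0.108,0,0,-0.037,-1]
    - [0.086,-0.812,0.108,0,0,-0.037,-1]

```text
time_s: 18.73
ee_pos: [495.7, -150.5, 201.4]
ee_rot: [180.0, -0.0, 173.1]
force: [0.4, 0.4, -2.2]
gripper_width: 29.8
gripper_force: 49.9
```

Emit:
send_rows:
  motion:
    - [0.015,-0.002,0.002,0,0,0,-1]
    - [0.035,-0.004,0.002,0,0,0,-1]
    - [0.055,-0.007,0.002,0,0,0,-1]
    - [0.075,-0.009,0.002,0,0,0,-1]
    - [0.087,-0.011,0.002,0,0,0,-1]
    - [0.099,-0.012,0.002,0,0,0,-1]
    - [0.111,-0.0135,0.002,0,0,0,-1]
    - [0.123,-0.015,0.002,0,0,0,-1]
    - [0.135,-0.0165,0.002,0,0,0,-1]

```text
time_s: 19.85
ee_pos: [561.0, -158.5, 201.8]
ee_rot: [179.9, -0.4, 173.0]
force: [-5.1, 2.8, 0.9]
gripper_width: 29.5
gripper_force: 49.9
```

Emit:
send_rows:
  motion:
    - [0.012,-0.0015,0.001,0,0,0,-1]
    - [0.024,-0.003,0.001,0,0,0,-1]
    - [0.036,-0.0045,0.001,0,0,0,-1]
    - [0.048,-0.006,0.001,0,0,0,-1]
    - [0.06,-0.0074,0.001,0,0,0,-1]
    - [0.072,-0.009,0.001,0,0,0,-1]
    - [0.078,-0.0095,0.001,0,0,0,-1]
    - [0.084,-0.01,0.001,0,0,0,-1]
    - [0.084,-0.01,0.001,0,0,0,-1]

```text
time_s: 20.98
ee_pos: [605.5, -164.8, 202.9]
ee_rot: [-180.0, 0.0, 173.0]
force: [-0.5, 0.2, -1.7]
gripper_width: 29.8
gripper_force: 49.9
```

Emit:
send_rows:
  motion:
    - [0.006,0,0,0,0,0,-1]
    - [0.012,0,0,0,0,0,-1]
    - [0.016,0,0,0,0,0,-1]
    - [0.016,0,0,0,0,0,-1]

```text
time_s: 21.48
ee_pos: [613.5, -164.7, 202.9]
ee_rot: [180.0, -0.0, 173.0]
force: [0.6, -0.1, -2.3]
gripper_width: 29.9
gripper_force: 49.9
```

Emit:
send_rows:
  motion:
    - [0.002,0,0,0,0,0,-1]
    - [0.003,0,0,0,0,0,-1]
    - [0.003,0,0,0,0,0,-1]

```text
time_s: 21.85
ee_pos: [614.4, -164.7, 202.9]
ee_rot: [180.0, -0.1, 173.0]
force: [-1.7, 0.3, -1.5]
gripper_width: 29.6
gripper_force: 49.9
```

Emit:
send_rows:
  motion:
    - [0.002,0,0,0,0,0,-1]
    - [0.003,0,0,0,0,0,-1]
    - [0.003,0,0,0,0,0,-1]

```text
time_s: 22.22
ee_pos: [615.3, -164.8, 202.7]
ee_rot: [-180.0, -0.2, 173.0]
force: [-5.9, -0.0, -0.8]
gripper_width: 29.8
gripper_force: 49.9
```

Emit:
send_rows:
  motion:
    - [-0.001,0,-0.003,0,0,0,-1]
    - [-0.001,0,-0.006,0,0,0,-1]
    - [-0.001,0,-0.009,0,0,0,-1]
    - [-0.001,0,-0.012,0,0,0,-1]
    - [-0.001,0,-0.014,0,0,0,-1]
    - [-0.001,0,-0.014,0,0,0,-1]

```text
time_s: 22.98
ee_pos: [615.3, -164.5, 196.2]
ee_rot: [180.0, -0.1, 173.0]
force: [-4.9, 0.4, 1.2]
gripper_width: 29.7
gripper_force: 49.9
```

Emit:
send_rows:
  motion:
    - [0,0,-0.001,0,0,0,-1]
    - [0,0,-0.002,0,0,0,-1]
    - [0,0,-0.002,0,0,0,-1]

```text
time_s: 23.35
ee_pos: [615.3, -164.5, 195.4]
ee_rot: [180.0, -0.1, 173.0]
force: [-4.7, 0.3, 2.4]
gripper_width: 29.8
gripper_force: 49.9
```

Emit:
send_rows:
  motion:
    - [-0.001,0,-0.001,0,0,0,-1]
    - [-0.002,0,-0.001,0,0,0,-1]
    - [-0.002,0,-0.001,0,0,0,-1]

```text
time_s: 23.72
ee_pos: [615.2, -164.6, 194.5]
ee_rot: [180.0, 0.0, 173.0]
force: [-2.6, 1.5, -0.7]
gripper_width: 30.2
gripper_force: 49.9
```

Emit:
send_rows:
  motion:
    - [0,0.001,-0.001,0,0,0,-1]
    - [0,0.002,-0.001,0,0,0,-1]
    - [0,0.002,-0.001,0,0,0,-1]

```text
time_s: 24.1
ee_pos: [615.2, -164.3, 194.0]
ee_rot: [-179.9, 0.1, 173.0]
force: [-1.2, -2.2, 0.1]
gripper_width: 29.6
gripper_force: 49.9
```

Emit:
send_rows:
  motion:
    - [0.001,-0.001,-0.001,0,0,0,-1]
    - [0.001,-0.001,-0.001,0,0,0,-1]
    - [0.001,-0.001,-0.001,0,0,0,-1]

```text
time_s: 24.48
ee_pos: [615.3, -164.3, 193.7]
ee_rot: [-180.0, -0.0, 173.0]
force: [-3.9, -2.4, 3.0]
gripper_width: 29.6
gripper_force: 49.9
```

Emit:
send_rows:
  motion:
    - [0,0,0,0,0,0,0.1]
    - [0,0,0,0,0,0,0.1]
    - [0,0,0,0,0,0,0.1]
    - [0,0,0.03,0,0,0,0.1]
    - [0,0,0.1,0,0,0,0.1]
    - [0,0.02,0.16,0,0,0,0.1]
    - [-0.01,0.12,0.16,0,0,0.01,0.1]
    - [-0.02,0.23,0.16,0,0,0.02,0.1]
    - [-0.03,0.34,0.16,0,0,0.036,0.1]
    - [-0.045,0.45,0.15,0,0,0.036,0.1]
    - [-0.06,0.56,0.12,0,0,0.036,0.1]
    - [-0.075,0.67,0.09,0,0,0.036,0.1]
    - [-0.09,0.77,0.05,0,0,0.036,0.1]
    - [-0.093,0.827,0.02,0,0,0.036,0.1]
    - [-0.093,0.827,0.02,0,0,0.036,0.1]
    - [-0.093,0.827,0.02,0,0,0.036,0.1]
    - [-0.093,0.827,0.02,0,0,0.036,0.1]

```text
time_s: 26.6
ee_pos: [569.6, 248.3, 204.7]
ee_rot: [180.0, 0.1, 175.1]
force: [-0.1, 0.2, -0.9]
gripper_width: 50.1
gripper_force: 0.0
```

```bash
python3 - <<'E'
from h import *
px,S,_=grab('scene')
cv2.imwrite('pics/s5.png',cv2.resize(px[170:330,260:420],(600,600),interpolation=cv2.INTER_CUBIC)[:,:,::-1])
E
```

```text
(no output)
```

View pics/s5.png

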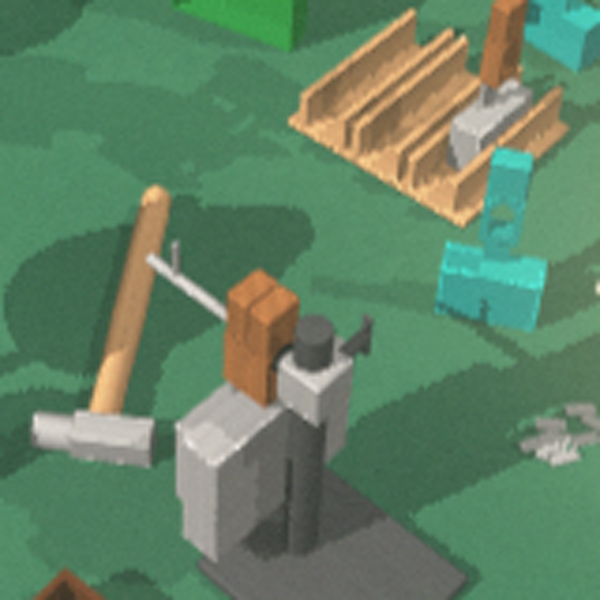

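Both pans nest at (260,340) and the keeper stands upright at (176,258). Now the small pan.

Emit:
send_rows:
  motion:
    - [-0.001,0.002,-0.07,0,0,0,0.1]
    - [-0.001,0.002,-0.12,0,0,0,0.1]
    - [-0.001,0.002,-0.141,0,0,0,0.1]
    - [-0.001,0.002,-0.141,0,0,0,0.1]
    - [-0.001,0.002,-0.141,0,0,0,-1]
    - [-0.001,0.002,-0.141,0,0,0,-1]
    - [-0.001,0.002,-0.141,0,0,0,-1]
    - [-0.001,0.002,-0.141,0,0,0,-1]
  squeeze: 50

```text
time_s: 27.65
ee_pos: [568.8, 250.4, 133.8]
ee_rot: [180.0, 0.1, 175.2]
force: [-0.7, -1.4, 3.6]
gripper_width: 29.7
gripper_force: 49.8
```

Emit:
send_rows:
  motion:
    - [0,0,0.05,0,0,0,-1]
    - [0,0,0.12,0,0,0,-1]
    - [-0.02,-0.02,0.16,0,0,0,-1]
    - [-0.05,-0.1,0.16,0,0,-0.01,-1]
    - [-0.08,-0.21,0.16,0,0,-0.02,-1]
    - [-0.11,-0.33,0.16,0,0,-0.037,-1]
    - [-0.14,-0.45,0.16,0,0,-0.037,-1]
    - [-0.145,-0.57,0.16,0,0,-0.037,-1]
    - [-0.145,-0.68,0.15,0,0,-0.037,-1]
    - [-0.145,-0.77,0.14,0,0,-0.037,-1]
    - [-0.145,-0.804,0.137,0,0,-0.037,-1]
    - [-0.145,-0.804,0.137,0,0,-0.037,-1]
    - [-0.145,-0.804,0.137,0,0,-0.037,-1]
    - [-0.145,-0.804,0.137,0,0,-0.037,-1]

```text
time_s: 29.4
ee_pos: [496.0, -150.4, 201.6]
ee_rot: [180.0, 0.0, 173.0]
force: [-0.6, -0.5, -2.3]
gripper_width: 29.7
gripper_force: 49.9
```

Emit:
send_rows:
  motion:
    - [0.015,-0.002,0.001,0,0,0,-1]
    - [0.035,-0.004,0.001,0,0,0,-1]
    - [0.055,-0.0065,0.001,0,0,0,-1]
    - [0.075,-0.0085,0.001,0,0,0,-1]
    - [0.087,-0.01,0.001,0,0,0,-1]
    - [0.099,-0.0115,0.001,0,0,0,-1]
    - [0.111,-0.013,0.001,0,0,0,-1]
    - [0.123,-0.0145,0.001,0,0,0,-1]
    - [0.135,-0.016,0.001,0,0,0,-1]

```text
time_s: 30.52
ee_pos: [561.1, -158.4, 201.3]
ee_rot: [179.9, -0.4, 172.9]
force: [-5.8, 3.7, 1.1]
gripper_width: 29.6
gripper_force: 49.8
```

Emit:
send_rows:
  motion:
    - [0.012,-0.001,0.001,0,0,0,-1]
    - [0.024,-0.0025,0.001,0,0,0,-1]
    - [0.036,-0.004,0.001,0,0,0,-1]
    - [0.046,-0.0055,0.001,0,0,0,-1]
    - [0.054,-0.0065,0.001,0,0,0,-1]
    - [0.06,-0.007,0.001,0,0,0,-1]
    - [0.06,-0.007,0.001,0,0,0,-1]
    - [0.06,-0.007,0.001,0,0,0,-1]

```text
time_s: 31.52
ee_pos: [593.3, -163.3, 202.4]
ee_rot: [-180.0, -0.0, 172.9]
force: [-0.2, 0.5, -1.3]
gripper_width: 30.0
gripper_force: 49.9
```

Emit:
send_rows:
  motion:
    - [0.004,0.001,0,0,0,0,-1]
    - [0.007,0.001,0,0,0,0,-1]
    - [0.008,0.001,0,0,0,0,-1]
    - [0.008,0.001,0,0,0,0,-1]

```text
time_s: 32.02
ee_pos: [597.1, -162.7, 202.5]
ee_rot: [180.0, -0.0, 172.9]
force: [-1.2, -0.4, -0.6]
gripper_width: 29.8
gripper_force: 49.9
```

Emit:
send_rows:
  motion:
    - [0.002,0,0,0,0,0,-1]
    - [0.003,0,0,0,0,0,-1]
    - [0.003,0,0,0,0,0,-1]

```text
time_s: 32.4
ee_pos: [597.3, -162.6, 202.3]
ee_rot: [-180.0, -0.2, 172.9]
force: [-5.2, 0.7, 1.0]
gripper_width: 29.6
gripper_force: 49.8
```

Emit:
send_rows:
  motion:
    - [0,0,-0.003,0,0,0,-1]
    - [-0.001,0,-0.006,0,0,0,-1]
    - [-0.001,0,-0.009,0,0,0,-1]
    - [-0.001,0,-0.012,0,0,0,-1]
    - [-0.001,0,-0.014,0,0,0,-1]
    - [-0.001,0,-0.014,0,0,0,-1]

```text
time_s: 33.15
ee_pos: [597.3, -162.4, 195.7]
ee_rot: [180.0, -0.1, 172.9]
force: [-5.1, 2.4, 0.6]
gripper_width: 29.5
gripper_force: 49.8
```

Emit:
send_rows:
  motion:
    - [-0.001,0,-0.001,0,0,0,-1]
    - [-0.002,0,-0.002,0,0,0,-1]
    - [-0.002,0,-0.002,0,0,0,-1]

```text
time_s: 33.52
ee_pos: [597.2, -162.6, 194.5]
ee_rot: [180.0, -0.0, 172.9]
force: [-4.0, 0.9, -0.1]
gripper_width: 29.8
gripper_force: 49.8
```

Emit:
send_rows:
  motion:
    - [0,0,-0.001,0,0,0,-1]
    - [0,0.001,-0.002,0,0,0,-1]
    - [0,0.001,-0.002,0,0,0,-1]

```text
time_s: 33.9
ee_pos: [597.3, -162.4, 193.4]
ee_rot: [-180.0, -0.0, 172.9]
force: [-4.8, -0.7, 0.8]
gripper_width: 29.9
gripper_force: 49.8
```

Emit:
send_rows:
  motion:
    - [-0.001,0,-0.001,0,0,0,-1]
    - [-0.001,0,-0.001,0,0,0,-1]
    - [-0.001,0,-0.001,0,0,0,-1]

```text
time_s: 34.28
ee_pos: [597.2, -162.3, 193.1]
ee_rot: [-180.0, 0.1, 172.9]
force: [-3.0, -0.3, 1.0]
gripper_width: 29.8
gripper_force: 49.8
```

Emit:
send_rows:
  motion:
    - [0,0,-0.001,0,0,0,-1]
    - [0,0,-0.001,0,0,0,-1]
    - [0,0,-0.001,0,0,0,-1]

```text
time_s: 34.65
ee_pos: [597.2, -162.3, 192.7]
ee_rot: [-180.0, 0.1, 172.9]
force: [-2.2, -1.6, 1.0]
gripper_width: 29.7
gripper_force: 49.8
```

Emit:
send_rows:
  motion:
    - [0,0.001,-0.001,0,0,0,-1]
    - [0,0.001,-0.002,0,0,0,-1]
    - [0,0.001,-0.002,0,0,0,-1]

```text
time_s: 35.02
ee_pos: [597.3, -162.2, 192.1]
ee_rot: [-180.0, 0.1, 172.9]
force: [-3.1, -2.0, 5.0]
gripper_width: 29.7
gripper_force: 49.9
```

Fz rose to 5 N, so the pan rests firmly on the rod. Release.

Emit:
send_rows:
  motion:
    - [0,0,0.002,0,0,0,-1]
    - [0,0,0.002,0,0,0,0.1]
    - [0,0,0.002,0,0,0,0.1]
    - [0,0,0.002,0,0,0,0.1]
    - [0,0,0.03,0,0,0,0.1]
    - [0,0,0.1,0,0,0,0.1]
    - [-0.05,0.05,0.2,0,0,0,0.1]
    - [-0.12,0.15,0.22,0,0,0,0.1]
    - [-0.19,0.25,0.22,0,0,0,0.1]
    - [-0.26,0.35,0.22,0,0,0,0.1]
    - [-0.26,0.35,0.22,0,0,0,0.1]
    - [-0.26,0.35,0.22,0,0,0,0.1]
    - [-0.26,0.35,0.22,0,0,0,0.1]
    - [-0.26,0.35,0.22,0,0,0,0.1]

```text
time_s: 36.78
ee_pos: [467.5, 12.4, 301.2]
ee_rot: [-180.0, -0.0, 172.8]
force: [0.2, -0.2, 0.0]
gripper_width: 50.0
gripper_force: 0.0
```

```bash
python3 - <<'E'
from h import *
print(env.state()['force'],env.state()['gripper_width'])
px,S,_=grab('scene'); b,T,_=grab('top')
z=T[...,2]; m=(abs(T[...,0]-620)<60)&(abs(T[...,1]+165)<30)&(z>222)&(T[...,0]<655)&(z<250); q=T[m]; print(q[:,0].min(),q[:,0].max(),np.median(q,0))
A=cv2.resize(px[200:320,280:380],(500,600),interpolation=cv2.INTER_CUBIC); B=cv2.resize(b[110:210,355:405],(300,600),interpolation=cv2.INTER_CUBIC)
cv2.imwrite('pics/s6.png',np.hstack([A,B])[:,:,::-1])
E
```

```text
[ 0.17150775 -0.23570183  0.00753433] 49.98428343847577
594.6078921333036 648.4425742318132 [ 620.99576771 -164.53495773  232.4708363 ]
```

View pics/s6.png

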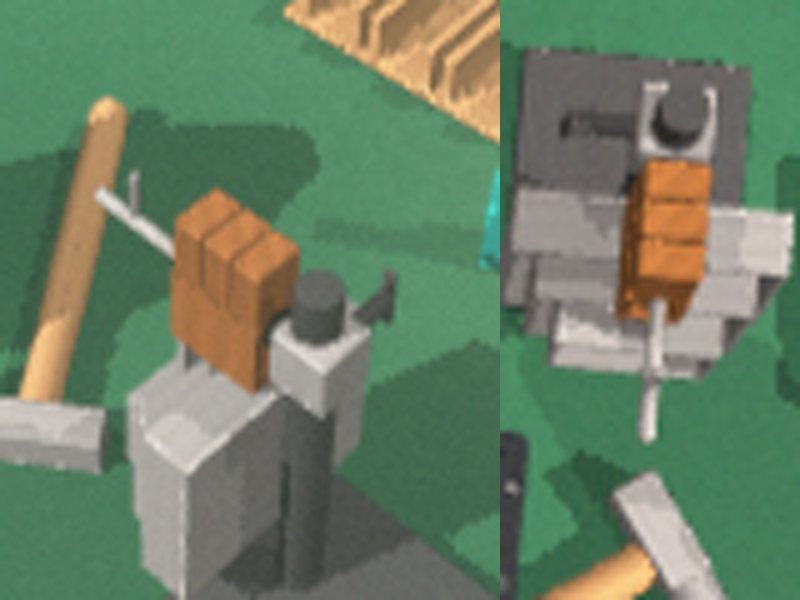

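All three handles sit tight together at (235,260), 54 mm over the three. The keeper is upright at (134,190), and the hammer has not moved. Handing in.

```bash
python3 -c "
from workcell import env
print(env.job_done())"
```

```text
the job is handed in; nothing more can be done
None
```

I hung all three pans nested on the hook, largest first and hard against the stop, with the keeper sprung up in front of them, and handed the job in at about 37 s; the hand-in returned no verdict.

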